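Add a glass plate to the pile in the alignment jig and square it up

ROBOT

A 6-joint arm with a two-finger parallel gripper is mounted at the origin on the work surface. World frame = base frame: x ahead of the robot, y to its left, z up, the work surface at z = 0. Lengths are in m, angles in rad, forces in N, time in s.
With the tool pointing down it reaches from about 0.275 to 0.725 m from the base axis. Payload 5.6 kg.
Tool frame: the origin (TCP) lies at the very end of the fingers, on their centre line; the grasp point (between the pads) lies 19 mm behind it (bot.tcp_to_grasp is the distance from the TCP to the grasp point, in m); z points along the fingers, y is the line along which they close (so a half turn about z gives the same grasp; the last joint's range is limited). The gripper opens to 85 mm and grips with 20 to 120 N. Pads are 22 mm wide; open, the fingers measure 114 mm over their backs; the gripper's body (76 mm by 85 mm) begins 54 mm behind the grasp point. The pads swing forward as they close: fully open they stand 13 mm farther back than shut.
Start: joints at [-0.939, 0.255, 0.108, 0, -1.424, -0.285], TCP at [0.187, -0.517, 0.231] pointing down, gripper open.
Joint ranges: [-2.95, 2.95], [-1.21, 1.97], [-1.09, 1.5], [-2.87, 1.71], [-2.94, -0.07], [-3.05, 3.05]. Speed limits (rad/s): [2.57, 2.57, 3.14, 3.14, 3.14, 3.14].

INTERFACE

Orientations are given as a unit quaternion [w, x, y, z].
In Python, from station import bot gives the robot as it stands. The module is installed in compiled form; this text tells all that it offers.
- The arm moves only by the shell command python3 -m inch 'ROWS' [OPENING] [FORCE]. ROWS is JSON, a list of rows, each a list of 4 numbers: the shift along the tool's x, y, z in mm, then the turn about the tool's z in degrees. A call has exactly 8 rows; each row is the pose to reach, as a shift and turn from the pose commanded when the call began, along the tool's axes at that moment; what a row does not reach only later rows make up. A row lasts 1/12 s, in which the tool goes at most 41.7 mm and 7.16 degrees, less where a joint would pass 70% of its speed; a pose out of reach is approached as far as the arm can. A call with a gripper value outside its range is refused whole. OPENING is the opening, from 0 (shut) to 1 (fully open), set as the call begins (- or left out, the last holds). The fingers move at their own pace and stop on an object; FORCE is the grip in N (left out, the last holds). Time passes only in rows, so rows that repeat a pose let the fingers close, or fill a call up. It gives the time, the measured TCP pose, the force, the opening and the grip force at its end, in the units of the state.
- bot.read_state(): the state, without advancing time (a new reading comes with each control period).
- bot.snapshot(name): name is "scene" or "top" or "wrist"; returns (picture, depth): 480x640x3 uint8, red, green, blue; 480x640 float32, m along the optical axis (not along the pixel's ray), 0 where there is no reading.
- bot.camera_info(name): a dict with "K" (3x3 intrinsics, pixels), "k1" (the pictures are not rectified: a ray, as slopes to the right and down, at radius r is drawn at 1 + k1 r^2 times it, then the intrinsics apply), "world_from_camera" (4x4, takes a point from camera to world coordinates); the wrist camera has in their place "mount" (4x4, takes a point from camera to tool coordinates, whose origin is the TCP and whose axes are the flange's). Camera axes: x right, y up, looking along -z (the intrinsics and any distortion apply to the point x, -y, -z); pixel columns grow to the right and rows downward; lengths in m; the calibration is good to about 2 mm. A picture is of the moment at which its call begins: read the wrist's pose just before it. camera_info takes no time and is no camera call.
- bot.sign_off(): hands the job in; it is judged then, once.
The state is a dict: "time_s": time; "joint_positions": joint angles; "joint_vel": joint speeds; "joint_efforts": joint torques, N m; "position": TCP position; "ee_rot": TCP orientation; "wrist_force": force on the tool from outside, world axes, zero at the start; "moment": the same for the moment, N m; "width": opening from 0.0 (shut) to 1.0 (fully open); "gripper_force": force on a finger pad.
Only numpy, scipy, OpenCV 4.12 (cv2) and the standard library are available. Lean on these libraries where they do the work, as an engineer would, in place of code of your own. Each camera call takes 0.05 s, during which the arm holds its last target. There are 200 camera calls.

TASK

Take the glass plate that leans in the deep plate bin, lay it gently on top of the two plates already lying in the three-post alignment jig, and square up the pile: every one of the three plates must end flat and flush, its long edge against both side posts and its end against the end post. Push the glass only gently against the posts, let go of everything, and leave the other things on the table alone.

Things in the scene. Friction and masses are not known exactly. Their poses are not given: they have to be found in the camera images.
- bin: Deep narrow open grey plastic bin screwed to the table: outside 84 (x) x 78 (y) x 95 mm high, walls and floor 4 mm; low screw tabs stick out 21 mm at the foot of its +y and -y sides. Origin: centre of its underside. The plate in it leans about 53 degrees up from level: foot in the bottom corner at the -x wall, underside on the rim of the +x wall, 45 mm of its length out past that rim.
- loose_plate: Milky white opaque glass plate, 160 x 60 x 8 mm, 150 to 230 g, like the other two. Origin: its very centre; x along its length, y along its width, z out of its upper face. Starts leaning in the bin, +x end up, 5 mm of room either side; its upper face looks up and to the bin's -x side.
- jig: Alignment jig screwed to the table: black base 10 mm thick, x -115 to +100, y -52 to +63 mm, carrying two rails and three posts. Origin: on the table, under the centre of a fully home plate; x along the pile (plates may lie either way round), z up. Two side posts stand on the +y side, the end post at the -x end; the +x end and the -y side are open.
- pile_home (a point): Point in the jig at jig x 0, y 0, 24 mm above the table, level with the tops of the two aluminium rest rails that carry the pile (across the jig at x -45 and +45, 12 mm wide, y -25 to +25). The plates overhang the rails all round, with a 14 mm gap down to the base. Fully home plates have their undersides centred here and 8 and 16 mm above. Glass pressed down binds on the rails. Axes as jig.
- post_end: End post of the jig: upright bare steel post 12.7 mm in diameter, top 75 mm above the table. Origin: centre of its foot, at jig x -86.35, y 0, 10 mm above the table; its face towards the plates is at jig x -80 mm. Rigid.
- post_side_near: Side post nearer to the end post, same size, origin at jig x -45, y +36.35 mm; its face towards the plates is at jig y +30 mm. Rigid.
- post_side_far: Other side post, same size, origin at jig x +25, y +36.35 mm; its face towards the plates is at jig y +30 mm. Rigid.
- bottom_plate: Milky white opaque glass plate, 160 x 60 x 8 mm, 150 to 230 g, like the other two. Origin: its very centre; x along its length, y along its width, z out of its upper face. It starts lying on the jig's rails, 5 to 12 mm short of the posts and a few degrees askew.
- middle_plate: Milky white opaque glass plate, 160 x 60 x 8 mm, 150 to 230 g, like the other two. Origin: its very centre; x along its length, y along its width, z out of its upper face. It starts lying on the bottom plate, likewise 5 to 12 mm short of the posts and askew. Plates slide on one another and on the rails; the pile of three needs up to about 5 N to slide.
- petri_dish: Bystander: closed glass petri dish, 66 mm across, 17 mm high, between the bin and the jig. Origin: centre of its underside. Leave it alone.
- hex_driver: Bystander: screwdriver with a black handle, 160 mm long, lying between the robot and the work. Origin: under its middle. Leave it alone.
- lens_mount: Bystander: lens in a round black mount on a short post, 83 mm high, foot 32 mm across, between the bin and the jig. Origin: centre of its underside. Leave it alone.
- opal_disc: Bystander: round opal-glass disc 70 mm across, 8 mm thick, lying on the table at the right-hand side. Not part of the pile. Origin: centre of its underside.
- screw_jar: Bystander: white jar with a steel cap, 56 mm across, 70 mm high, at the left-hand side. Origin: centre of its underside. Leave it alone.
Things that resemble listed ones, but are neither listed nor needed, are in the scene too. What is shaped like the loose_plate but purple, red or turquoise is not meant.

How it is judged:
At the end, for the whole second after the job is handed in: The three plates lie flat one on another in the jig, the one from the bin on top, released and at rest; each plate's centre is within 3 mm (in x and in y) of the fully home place against the posts, and its long axis is within 1.7 degrees of the jig's (x of bottom_plate in the frame of jig between -0.003 and 0.003 m and y of bottom_plate in the frame of jig between -0.003 and 0.003 m and z of bottom_plate in the frame of jig between 0.0255 and 0.0305 m and angle between the z axis of each of bottom_plate, middle_plate, loose_plate and the z axis of jig, either way round below 0.035 rad and angle between the x axis of each of bottom_plate, middle_plate, loose_plate and the x axis of jig, either way round below 0.03 rad and linear speed of each of bottom_plate, middle_plate, loose_plate below 0.01 m/s and contact force between the fingers and bottom_plate below 0.05 N and x of middle_plate in the frame of jig between -0.003 and 0.003 m and y of middle_plate in the frame of jig between -0.003 and 0.003 m and z of middle_plate in the frame of jig between 0.0335 and 0.0385 m and contact force between the fingers and middle_plate below 0.05 N and x of loose_plate in the frame of jig between -0.003 and 0.003 m and y of loose_plate in the frame of jig between -0.003 and 0.003 m and z of loose_plate in the frame of jig between 0.0415 and 0.0465 m and contact force between the fingers and loose_plate below 0.05 N); the robot touches nothing.
It fails at once if glass or anything else is pressed against a jig post with more than 60 N (contact force between any of post_end, post_side_near, post_side_far and anything else above 60 N).
It fails at once if the plate from the bin is dropped (it falls free of the fingers faster than 0.4 m/s) (linear speed of loose_plate above 0.4 m/s and contact force between the fingers and loose_plate below 0.05 N).
It fails at once if a bystander is moved by more than 15 mm (distance of any of petri_dish, hex_driver, lens_mount, opal_disc, screw_jar from where it was at the start of the episode above 0.015 m).
It also fails if it takes over 67 s, if anything falls off the work surface, if the arm or the gripper's body presses on something with over 40 N, if the wrist force passes 120 N, or if a joint passes its speed limit or range.

## Working session

There is one attempt and no reset: what is moved stays moved. The work goes in short steps, Python scripts to look and compute and a shell command to move; the robot and the scene stay as the last step left them, time stands still between calls to the robot, and variables do not carry over. Pictures are saved under pics/ and viewed, at most 10 in all, crops included, and the job is handed in when it is done.

```bash
mkdir -p pics; ls
cat > h.py <<'E'
import numpy as np, cv2
from station import bot
from scipy.spatial.transform import Rotation as R
def rot(q): return R.from_quat([q[1],q[2],q[3],q[0]]).as_matrix()
def cam(name,st=None):
    c=bot.camera_info(name)
    if name=='wrist':
        st=st or bot.read_state(); T=np.eye(4); T[:3,:3]=rot(st['ee_rot']); T[:3,3]=st['position']
        c['W']=T@np.array(c['mount'])
    else: c['W']=np.array(c['world_from_camera'])
    return c
def rays(c,uv):
    uv=np.atleast_2d(uv).astype(float);K=np.array(c['K'])
    d=(uv-[K[0,2],K[1,2]])/[K[0,0],K[1,1]]
    s=d.copy()
    for _ in range(20): s=d/(1+c['k1']*(s**2).sum(1,keepdims=True))
    v=np.c_[s[:,0],-s[:,1],-np.ones(len(s))]
    return c['W'][:3,3], v@c['W'][:3,:3].T   # unit depth rays
def onplane(c,uv,z):
    o,v=rays(c,uv); return o+v*((z-o[2])/v[:,2])[:,None]
def pts(c,uv,depth):
    o,v=rays(c,uv); uv=np.atleast_2d(uv).astype(int)
    return o+v*depth[uv[:,1],uv[:,0]][:,None]
def proj(c,P):
    P=np.atleast_2d(P); q=(P-c['W'][:3,3])@c['W'][:3,:3]
    s=np.c_[q[:,0],-q[:,1]]/-q[:,2:]; s=s*(1+c['k1']*(s**2).sum(1,keepdims=True))
    K=np.array(c['K']); return s*[K[0,0],K[1,1]]+[K[0,2],K[1,2]]
def save(n,img): cv2.imwrite(f'pics/{n}.png',img[...,::-1])
E
python3 - <<'E'
from h import *
for n in ['top','scene']:
    i,d=bot.snapshot(n); save(n+'0',i); np.savez(n+'0',i=i,d=d)
    c=cam(n); print(n,c['K'],c['k1'],c['W'].round(3).tolist())
print(bot.camera_info('wrist')['mount'],bot.tcp_to_grasp)
s=bot.read_state();print(s['position'],rot(s['ee_rot']).round(3).tolist(),s['time_s'])
E
```

```text
pics
top [[546.01039383   0.         325.24313638]
 [  0.         546.01039383 233.32990866]
 [  0.           0.           1.        ]] -0.03661665666137306 [[0.027, 0.991, -0.128, 0.295], [-0.999, 0.029, 0.018, 0.003], [0.021, 0.128, 0.992, 1.531], [0.0, 0.0, 0.0, 1.0]]
scene [[620.20305057   0.         327.60718079]
 [  0.         620.20305057 238.41648638]
 [  0.           0.           1.        ]] -0.10882544645579491 [[0.686, -0.513, 0.516, 1.199], [0.728, 0.488, -0.482, -0.649], [-0.004, 0.706, 0.708, 1.018], [0.0, 0.0, 0.0, 1.0]]
[[ 4.53409997e-04  9.53278402e-01  3.02092837e-01  7.75911832e-02]
 [ 9.99999656e-01 -2.22278435e-04 -7.99478107e-04  9.48102354e-04]
 [-6.94976489e-04  3.02093095e-01 -9.53278175e-01 -1.42692780e-01]
 [ 0.00000000e+00  0.00000000e+00  0.00000000e+00  1.00000000e+00]] 0.0187
[ 0.18684684 -0.5168447   0.23050033] [[-0.94, -0.34, -0.001], [-0.34, 0.94, 0.002], [0.0, 0.002, -1.0]] 0.1
```

View pics/top0.png

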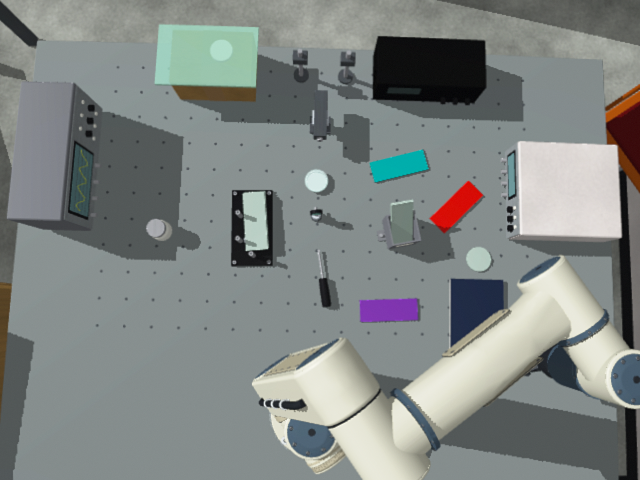

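View pics/scene0.png

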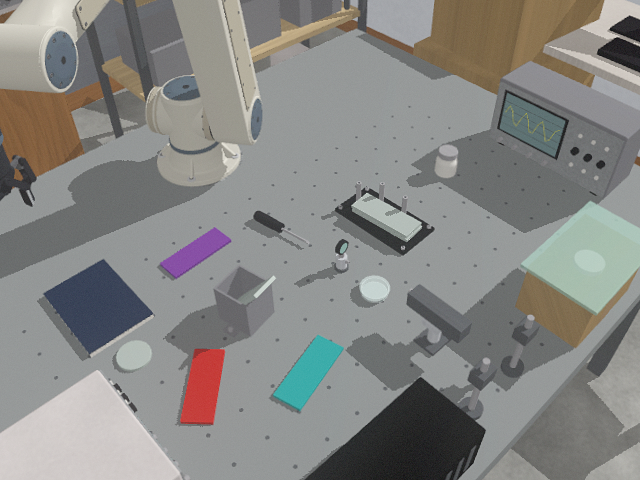

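The top view shows the loose plate leaning in the grey bin at about (402,220), with its upper end toward image-up (world +x). The jig is at (253,228), with side posts on its left (world +y) and the end post at the bottom. Plate candidates:
- White plate in the bin at (402,220): fits the description.
- Purple (389,310), red (457,206) and turquoise (400,166): wrong colours.
- Opal disc at (479,259): round.

I'll confirm it in one enlarged crop.

Run:
```python
from h import *
D=np.load('top0.npz');i,d=D['i'],D['d'];c=cam('top')
S=np.load('scene0.npz')
a=cv2.resize(i[185:275,360:460],(400,360),interpolation=cv2.INTER_CUBIC)
b=cv2.resize(i[185:275,210:310],(400,360),interpolation=cv2.INTER_CUBIC)
save('crop',np.hstack([a,b]))
vv,uu=np.mgrid[0:480,0:640]; P=pts(c,np.c_[uu.ravel(),vv.ravel()],d).reshape(480,640,3)
cs=cam('scene');Ps=pts(cs,np.c_[uu.ravel(),vv.ravel()],S['d']).reshape(480,640,3)
for nm,im,Q in (('top',i,P),('scene',S['i'],Ps)):
    hsv=cv2.cvtColor(im,cv2.COLOR_RGB2HSV)
    X=Q[...,0];Y=Q[...,1];Z=Q[...,2]
    # bin area
    binr=(abs(X-.33)<.13)&(abs(Y+.15)<.12)
    print(nm,'table z',np.median(Z[(abs(X-.33)<.2)&(abs(Y)<.1)]))
    m=binr&(Z>.03); print('bin hi',X[m].min(),X[m].max(),Y[m].min(),Y[m].max(),Z[m].max())
    j=(abs(X-.3)<.15)&(abs(Y-.2)<.1)
    m=j&(Z>.058); n,l,st,ce=cv2.connectedComponentsWithStats(m.astype(np.uint8))
    for k in range(1,n): q=Q[l==k]; print('post',st[k,4],ce[k].round(1),q.mean(0).round(4),q[:,2].max().round(4))
    for lo,hi in ((.025,.036),(.036,.05)):
        m=j&(Z>lo)&(Z<hi)&(im.min(-1)>130)
        print(lo,m.sum(), cv2.minAreaRect((Q[m][:,:2]*1000).astype(np.float32)) if m.sum()>5 else '')
```

```text
top table z 0.006409968552211653
bin hi 0.20000595447359865 0.45983253438117433 -0.26999414020251356 -0.030087490814261972 0.7068403889483041
post 20 [250.9 253.4] [0.424  0.1744 0.0739] 0.085
0.025 8 ((444.1414489746094, 165.76852416992188), (8.288695335388184, 49.488765716552734), 1.8962376117706299)
0.036 85 ((445.5413513183594, 163.89089965820312), (14.089221954345703, 57.728057861328125), 5.815148830413818)
scene table z 0.004013133457479112
bin hi 0.20015343502154626 0.45999514650982143 -0.2695376954518654 -0.030006172461701452 0.6102758943294457
post 46 [358.4 184.7] [0.4273 0.173  0.0702] 0.0816
0.025 7 ((440.9573974609375, 153.97569274902344), (7.55379581451416, 44.33676528930664), 18.723682403564453)
0.036 77 ((440.14556884765625, 163.11656188964844), (18.962814331054688, 60.33783721923828), 0.5957567095756531)
```

View pics/crop.png

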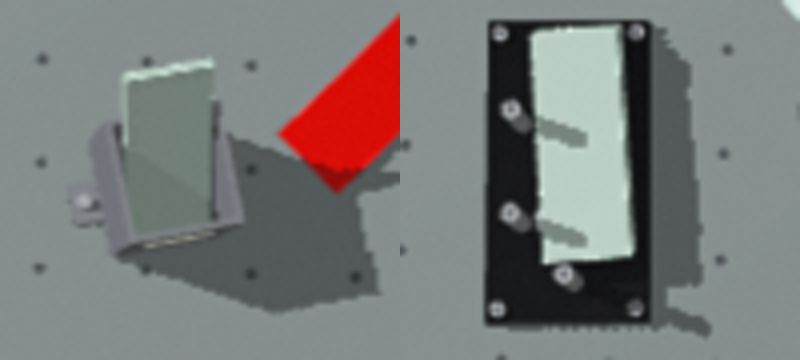

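The crop confirms a milky plate leaning in the grey bin (left). On the right is the jig, with the two plates lying askew and clear of the posts. My position windows were off, so I'll redo them.

Run:
```python
from h import *
for nm in ('top','scene'):
    D=np.load(nm+'0.npz');i,d=D['i'],D['d'];c=cam(nm)
    vv,uu=np.mgrid[0:480,0:640]; Q=pts(c,np.c_[uu.ravel(),vv.ravel()],d).reshape(480,640,3)
    X,Y,Z=Q[...,0],Q[...,1],Q[...,2]; hsv=cv2.cvtColor(i,cv2.COLOR_RGB2HSV)
    j=(abs(X-.5)<.17)&(abs(Y-.17)<.1)&(d>0)
    print(nm,'table',np.median(Z[j&(i.min(-1)>90)&(Z<.02)]))
    # base
    m=(j&(i.max(-1)<55)).astype(np.uint8); m=cv2.morphologyEx(m,cv2.MORPH_OPEN,np.ones((2,2)))
    v,u=np.nonzero(m); p=onplane(c,np.c_[u,v],.010)[:,:2]
    print('base',cv2.minAreaRect((p*1000).astype(np.float32)))
    m=j&(Z>.06); n,l,st,ce=cv2.connectedComponentsWithStats(m.astype(np.uint8))
    for k in range(1,n): q=Q[l==k]; print(' post',st[k,4],ce[k].round(1),q.mean(0).round(4))
    m=(j&(hsv[...,2]>150)&(Z>.02)&(Z<.055)).astype(np.uint8);m=cv2.morphologyEx(m,cv2.MORPH_CLOSE,np.ones((5,5)))
    n,l,st,ce=cv2.connectedComponentsWithStats(m);k=1+st[1:,4].argmax();v,u=np.nonzero(l==k)
    p=onplane(c,np.c_[u,v],.040)[:,:2];print(' mid',cv2.minAreaRect((p*1000).astype(np.float32)))
    # bin & plate
    b=(abs(X-.48)<.12)&(abs(Y+.17)<.09)&(d>0)&(hsv[...,1]<110)
    m=b&(Z>.08); print(' hi',m.sum(),Q[m].min(0),Q[m].max(0))
    pl=b&(Z>.10);  # protruding plate
    q=Q[pl]; ce=q.mean(0); w,V=np.linalg.eigh(np.cov((q-ce).T)); print(' plate',len(q),ce,V[:,0],V[:,2],V[:,1],w**.5)
    r=b&(Z>.085)&(Z<.105); v,u=np.nonzero(r); print(' rim',cv2.minAreaRect((Q[r][:,:2]*1000).astype(np.float32)), u.min(),u.max(),v.min(),v.max())
```

```text
top table 0.0006932646614228322
base ((500.54522705078125, 179.58314514160156), (213.3052978515625, 113.01399993896484), 2.2404794692993164)
 post 21 [237.8 212.4] [0.534  0.2148 0.0734]
 post 21 [237.4 238. ] [0.4642 0.2122 0.0755]
 post 20 [250.9 253.4] [0.424  0.1744 0.0739]
 mid ((518.5180053710938, 173.18118286132812), (161.48355102539062, 62.19916534423828), 5.849149227142334)
 hi 618 [ 0.45360602 -0.25921973  0.08002746] [ 0.5708562  -0.18420379  0.14162861]
 plate 347 [ 0.54760217 -0.22174776  0.1200244 ] [ 0.53186668  0.15399798 -0.83270791] [ 0.75704693 -0.52710304  0.38606002] [0.37947041 0.83573142 0.39693224] [0.00664494 0.01764541 0.01947399]
 rim ((502.35467529296875, -229.69918823242188), (84.6657943725586, 77.55935668945312), 11.646122932434082) 386 414 210 245
scene table 0.00036324706336521295
base ((494.83831787109375, 178.34039306640625), (179.9917449951172, 116.71295928955078), 1.6904137134552002)
 post 43 [358.4 184.4] [0.4272 0.1731 0.071 ]
 post 36 [382.  185.3] [0.4682 0.2109 0.0715]
 post 44 [404.5 199.5] [0.5376 0.2129 0.07  ]
 mid ((524.0991821289062, 177.41619873046875), (173.08299255371094, 78.7420425415039), 2.391305446624756)
 hi 726 [ 0.45253394 -0.25989043  0.08004946] [ 0.57392674 -0.18344159  0.13931888]
 plate 226 [ 0.55831433 -0.22671872  0.1258688 ] [ 0.70457445  0.19007125 -0.68370152] [-0.07375555  0.97785818  0.1958405 ] [-0.70578677  0.08755743 -0.70299269] [0.00250747 0.01413873 0.01972451]
 rim ((504.2135009765625, -229.92184448242188), (88.64238739013672, 80.30361938476562), 13.154632568359375) 220 271 264 310
```

```bash
cat >> h.py <<'E'
def go(x,y,z,yaw):
    "shift mm in tool axes and turn deg from present measured pose to TCP xyz with tool-x yaw (deg)"
    s=bot.read_state();M=rot(s['ee_rot']);p=np.array(s['position'])
    sh=M.T@(np.array([x,y,z])-p)*1000
    t=-(yaw-np.degrees(np.arctan2(M[1,0],M[0,0])));t=(t+180)%360-180
    print('rows',sh.round(1),round(t,2))
def stat():
    s=bot.read_state();M=rot(s['ee_rot'])
    print('t',round(s['time_s'],2),'p',np.round(s['position'],4),'yaw',np.degrees(np.arctan2(M[1,0],M[0,0])).round(2),'z',M[:,2].round(3),'F',np.round(s['wrist_force'],2),'w',round(s['width'],3),'g',s['gripper_force'])
E
python3 -c "
from h import *
go(.5495,-.2197,.25,192)"; python3 -m inch '[[-60,20,-3,1],[-120,42,-6,2],[-180,64,-8,4],[-240,85,-12,6],[-300,106,-15,8],[-360,127,-18,8],[-420,148,-20,8],[-440,156,-20,8]]' 1; python3 -c "
from h import *
stat();go(.5495,-.2197,.25,192)"
```

```text
rows [-442.   156.2  -19.3] 7.87
time_s: 0.77
position: [0.4456, -0.3044, 0.2462]
ee_rot: [-0.0, -0.103, 0.995, 0.0]
wrist_force: [0.5, -2.5, 0.1]
width: 1.001
gripper_force: 0.0
t 0.77 p [ 0.4456 -0.3044  0.2462] yaw -168.12 z [-0.  0. -1.] F [ 0.54 -2.54  0.1 ] w 1.001 g 0.0
rows [-119.1   61.5   -3.8] -0.12
```

```bash
python3 -m inch '[[-25,12,-1,0],[-55,28,-2,0],[-85,44,-3,0],[-112,58,-4,0],[-119,61,-4,0],[-119,61,-4,0],[-119,61,-4,0],[-119,61,-4,0]]'
python3 - <<'E'
from h import *
stat(); s=bot.read_state(); i,d=bot.snapshot('wrist'); save('w1',i); np.savez('w1',i=i,d=d); c=cam('wrist',s)
hsv=cv2.cvtColor(i,cv2.COLOR_RGB2HSV)
vv,uu=np.mgrid[0:480,0:640]; Q=pts(c,np.c_[uu.ravel(),vv.ravel()],d).reshape(480,640,3)
Z=Q[...,2]; m=(d>0)&(abs(Q[...,0]-.54)<.08)&(abs(Q[...,1]+.22)<.06)&(Z>.1)&(Z<.145)
q=Q[m]; print(len(q), cv2.minAreaRect((q[:,:2]*1000).astype(np.float32)),q.mean(0),q.max(0))
A=np.c_[q[:,:2],np.ones(len(q))]; k=np.linalg.lstsq(A,q[:,2],rcond=None)[0]; print('slope',np.degrees(np.arctan(np.hypot(*k[:2]))),'dir',np.degrees(np.arctan2(k[1],k[0])),k)
go(.5495,-.2197,.101,192)
E
```

```text
time_s: 1.43
position: [0.5477, -0.2226, 0.2502]
ee_rot: [-0.0, -0.103, 0.995, -0.0]
wrist_force: [0.3, -1.0, -0.1]
width: 0.997
gripper_force: 0.0
t 1.43 p [ 0.5477 -0.2226  0.2502] yaw -168.17 z [-0.001 -0.    -1.   ] F [ 0.33 -1.   -0.1 ] w 0.997 g 0.0
4571 ((549.50927734375, -220.5541229248047), (35.16727066040039, 60.095802307128906), 11.786825180053711) [ 0.5494481  -0.22054566  0.12039029] [ 0.5721613  -0.18828549  0.13751766]
slope 49.796542484776474 dir 12.057205663318658 [ 1.15709352  0.24715555 -0.46086346]
rows [ -2.5   2.7 149.4] -0.19
```

View pics/w1.png

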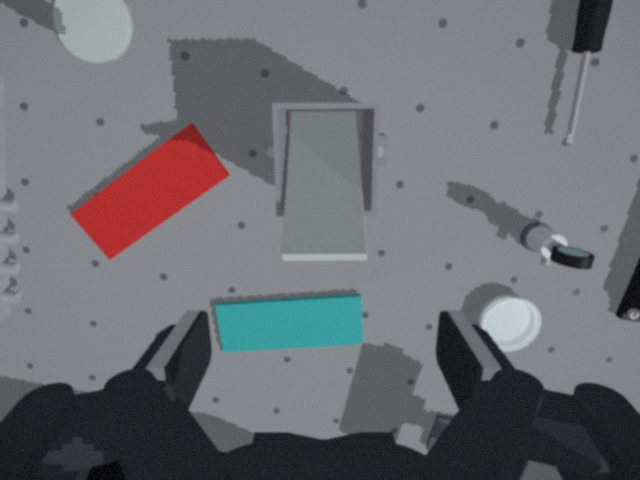

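The wrist view shows the leaning plate in the bin, its upper end edge at (325,257) and centred laterally between the fingers. I'll descend.

```bash
python3 -c "
from h import *
go(.5500,-.2204,.100,192)"; python3 -m inch '[[-1,1,10,0],[-2,2,30,0],[-3,2,60,0],[-3,2,90,0],[-3,2,115,0],[-3,2,135,0],[-3,2,146,0],[-3,2,150,0]]'; python3 -m inch '[[0,0,0,0],[0,0,0,0],[0,0,0,0],[0,0,0,0],[0,0,0,0],[0,0,0,0],[0,0,0,0],[0,0,0,0]]' 0.55 40;  python3 -c "
from h import *
stat()
i,d=bot.snapshot('scene'); save('s1',cv2.resize(i[220:360,170:370],(800,560)))"
```

```text
rows [ -2.9   1.9 150.4] -0.19
time_s: 2.15
position: [0.5487, -0.2195, 0.0973]
ee_rot: [-0.002, -0.103, 0.995, 0.001]
wrist_force: [0.4, -0.7, -0.6]
width: 0.999
gripper_force: 0.0
time_s: 2.82
position: [0.5514, -0.22, 0.1014]
ee_rot: [0.001, -0.104, 0.995, -0.001]
wrist_force: [-0.9, -1.6, 5.8]
width: 0.693
gripper_force: 45.4
t 2.82 p [ 0.5514 -0.22    0.1014] yaw -168.12 z [ 0.002 -0.001 -1.   ] F [-0.91 -1.6   5.77] w 0.693 g 45.41839241981506
```

View pics/s1.png

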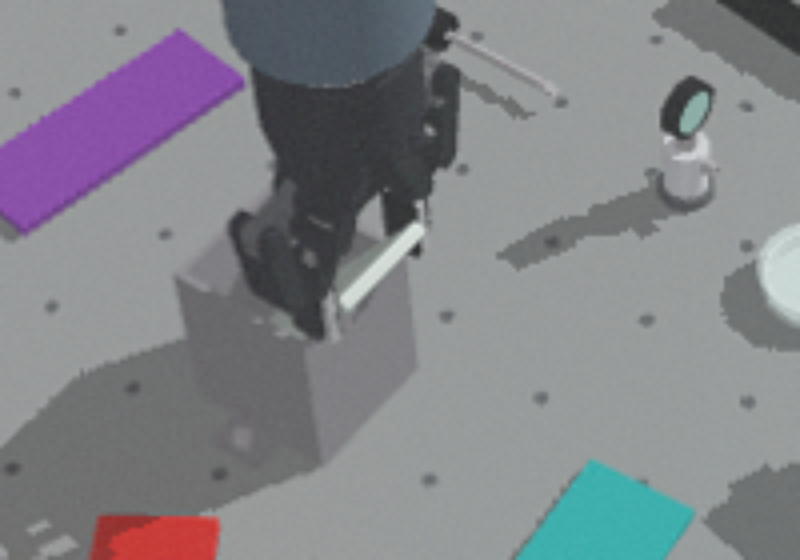

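```bash
python3 -m inch '[[0,0,0,0],[0,0,0,0],[0,0,-1,0],[-1,0,-4,0],[-3,0,-10,0],[-6,0,-18,0],[-9,0,-27,0],[-12,0,-36,0]]' 0.55 80; python3 -m inch '[[-3,0,-10,0],[-7,0,-22,0],[-11,0,-36,0],[-15,0,-52,0],[-20,0,-68,0],[-24,0,-84,0],[-27,0,-98,0],[-29,0,-108,0]]';python3 -m inch '[[0,0,-4,0],[0,0,-6,0],[0,0,-6,0],[0,0,-6,0],[0,0,-6,0],[0,0,-6,0],[0,0,-6,0],[0,0,-6,0]]'; python3 -c "
from h import *
stat()
i,d=bot.snapshot('scene'); i2,d2=bot.snapshot('wrist'); save('s2',np.vstack([cv2.resize(i[140:340,150:450],(600,400))]));np.savez('s2',i=i,d=d,i2=i2,d2=d2)
c=cam('scene')
vv,uu=np.mgrid[0:480,0:640]; Q=pts(c,np.c_[uu.ravel(),vv.ravel()],d).reshape(480,640,3)
hsv=cv2.cvtColor(i,cv2.COLOR_RGB2HSV)
m=(d>0)&(abs(Q[...,0]-.53)<.12)&(abs(Q[...,1]+.22)<.09)&(Q[...,2]>.105)&(Q[...,2]<.32)&(hsv[...,2]>150)
q=Q[m];print(len(q),q.min(0),q.max(0))
for z in np.arange(.11,.32,.02):
  k=abs(q[:,2]-z)<.01
  if k.sum()>5: print(round(z,2),k.sum(),q[k].mean(0).round(3))
"
```

```text
time_s: 3.53
position: [0.5633, -0.2167, 0.1372]
ee_rot: [0.0, -0.104, 0.995, 0.0]
wrist_force: [-0.5, -0.4, -2.6]
width: 0.681
gripper_force: 85.7
time_s: 4.2
position: [0.592, -0.2109, 0.2467]
ee_rot: [0.001, -0.104, 0.995, -0.0]
wrist_force: [-0.5, 0.1, -1.5]
width: 0.682
gripper_force: 85.7
time_s: 4.87
position: [0.591, -0.211, 0.25]
ee_rot: [-0.0, -0.103, 0.995, 0.0]
wrist_force: [0.3, -0.6, -2.0]
width: 0.679
gripper_force: 85.8
t 4.87 p [ 0.591 -0.211  0.25 ] yaw -168.13 z [-0.001  0.    -1.   ] F [ 0.27 -0.57 -2.  ] w 0.679 g 85.76582551002502
183 [ 0.50526818 -0.24479274  0.15912846] [ 0.61375533 -0.17531659  0.29281791]
0.27 44 [ 0.603 -0.208  0.275]
0.29 134 [ 0.604 -0.21   0.283]
```

View pics/s2.png

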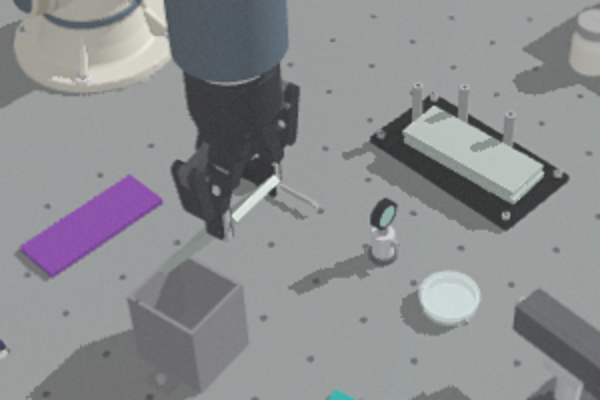

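The plate is held and clear of the bin. I'll measure its pitch in the grip, then work out the transfer to the jig.

```bash
cat >> h.py <<'E'
def plate(i,d,c,st):
    "upper face of held plate from wrist depth: returns points in frame (forward=-tool x, lateral=tool y, up rel TCP) mm"
    vv,uu=np.mgrid[0:480:2,0:640:2]; uv=np.c_[uu.ravel(),vv.ravel()]; Q=pts(c,uv,d); M=rot(st['ee_rot'])
    q=(Q-st['position'])@M*1000; q=np.c_[-q[:,0],q[:,1],-q[:,2]]
    hsv=cv2.cvtColor(i,cv2.COLOR_RGB2HSV)[vv,uu].reshape(-1,3)
    dd=d[uv[:,1],uv[:,0]]
    return q,hsv,uv,dd
E
python3 - <<'E'
from h import *
D=np.load('s2.npz');s=bot.read_state();c=cam('wrist',s)
q,hsv,uv,dd=plate(D['i2'],D['d2'],c,s)
m=(dd>0)&(abs(q[:,1])<24)&(q[:,0]<40)&(q[:,0]>-140)&(q[:,2]>-130)&(q[:,2]<60)
p=q[m]; print(len(p),p.min(0),p.max(0))
k=np.polyfit(p[:,0],p[:,2],1)
for _ in range(4):
    r=p[:,2]-np.polyval(k,p[:,0]); p=p[abs(r)<6]; k=np.polyfit(p[:,0],p[:,2],1)
print(len(p),'pitch',np.degrees(np.arctan(k[0])),k,'fwd',np.percentile(p[:,0],[0,1,99,100]),'up',np.percentile(p[:,2],[0,1,99,100]))
E
```

```text
8540 [-86.63441062 -23.9985693  -94.06200934] [16.24014134 23.98938329 34.61935578]
8452 pitch 52.70556471621044 [ 1.31295215 21.13331445] fwd [-86.63441062 -84.36322894  10.49735298  13.01494328] up [-94.06200934 -90.15540317  33.67046564  34.61935578]
```

```bash
python3 -c "
from h import *
go(.5277,.1702,.25,182.1)"; python3 -m inch '[[0,4,0,0],[0,14,0,1],[-1,30,0,3],[-2,52,0,5],[-4,78,0,7],[-6,106,0,9],[-7,134,0,10],[-8,162,0,10]]'; python3 -c "
from h import *
stat();go(.5277,.1702,.25,182.1)"
```

```text
rows [-1.640e+01  3.861e+02  2.000e-01] 9.77
time_s: 5.63
position: [0.5651, -0.0494, 0.2504]
ee_rot: [0.0, -0.016, 1.0, 0.0]
wrist_force: [-0.8, 0.9, -1.7]
width: 0.681
gripper_force: 85.8
t 5.63 p [ 0.5651 -0.0494  0.2504] yaw -178.2 z [ 0.  0. -1.] F [-0.81  0.91 -1.74] w 0.681 g 85.77749490737915
rows [ 30.5 220.7   0.4] -0.3
```

```bash
python3 -m inch '[[4,28,0,0],[8,60,0,0],[13,92,0,0],[18,124,0,0],[22,156,0,0],[26,184,0,0],[29,206,0,0],[30,217,0,0]]'; python3 -m inch '[[0,3,3,0],[0,4,8,0],[0,4,16,0],[0,4,26,0],[0,4,36,0],[0,4,46,0],[0,4,54,0],[0,4,60,0]]'
python3 - <<'E'
from h import *
stat();go(.5277,.1702,.140,182.1)
s=bot.read_state();i,d=bot.snapshot('top');j,e=bot.snapshot('wrist');k,f=bot.snapshot('scene')
np.savez('s3',i=i,d=d,i2=j,d2=e,k=k,f=f)
a=cv2.resize(i[180:275,205:300],(400,400));b=cv2.resize(k[140:260,300:420],(400,400),interpolation=cv2.INTER_CUBIC)
save('s3',np.hstack([a,b]))
E
```

```text
time_s: 6.3
position: [0.5277, 0.1677, 0.2503]
ee_rot: [0.0, -0.017, 1.0, 0.0]
wrist_force: [0.0, -1.1, -1.7]
width: 0.681
gripper_force: 85.9
time_s: 6.97
position: [0.528, 0.1685, 0.1887]
ee_rot: [-0.001, -0.016, 1.0, -0.0]
wrist_force: [0.3, 0.1, -1.3]
width: 0.685
gripper_force: 85.9
t 6.97 p [0.528  0.1685 0.1887] yaw -178.17 z [-0.002 -0.001 -1.   ] F [ 0.26  0.08 -1.33] w 0.685 g 85.90174555778503
rows [ 0.2  1.8 48.7] -0.27
```

View pics/s3.png

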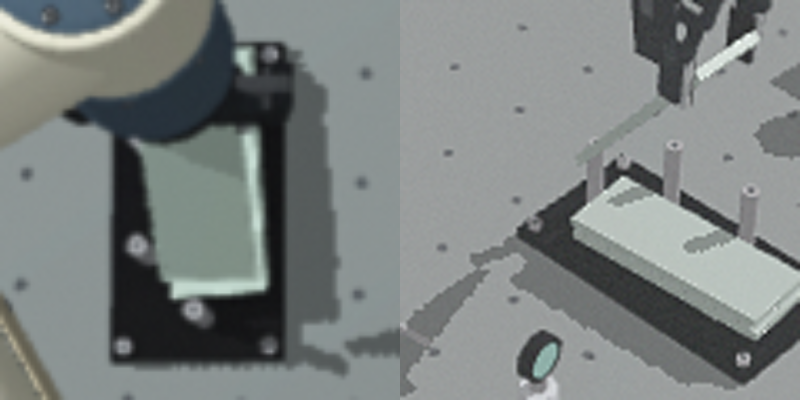

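The top crop (left) shows the held plate over the pile, inside the side posts and just ahead of the end post. The scene crop (right) shows its foot above the pile with its pitch unchanged. Next I'll refine the post and pile positions from the wrist depth.

Run:
```python
from h import *
D=np.load('s3.npz');s=bot.read_state();c=cam('wrist',s);i,d=D['i2'],D['d2']
vv,uu=np.mgrid[0:480,0:640]; Q=pts(c,np.c_[uu.ravel(),vv.ravel()],d).reshape(480,640,3)
O=np.array([.5095,.1765]);a=np.radians(2.1);E=np.array([[np.cos(a),np.sin(a)],[-np.sin(a),np.cos(a)]])
J=(Q[...,:2]-O)@E.T*1000; Z=Q[...,2]*1000
for n,p in (('end',(-86.35,0)),('near',(-45,36.35)),('far',(25,36.35))):
    m=(d>0)&(np.hypot(J[...,0]-p[0],J[...,1]-p[1])<13)&(Z>70)&(Z<80)
    if m.sum(): print(n,m.sum(),'err',(J[m].min(0)+J[m].max(0))/2-p, J[m].mean(0)-p, np.ptp(J[m],0), Z[m].mean())
for z in (40,32): 
    m=(d>0)&(abs(Z-z)<3)&(abs(J[...,0])<120)&(abs(J[...,1])<50)&(i.min(-1)>110)
    if m.sum()>20: print(z,m.sum(),J[m].min(0),J[m].max(0),Z[m].mean(),cv2.minAreaRect(J[m].astype(np.float32)))
q,hsv,uv,dd=plate(i,d,c,s)
m=(dd>0)&(abs(q[:,1])<24)&(q[:,0]<40)&(q[:,0]>-90)&(q[:,2]>-100)&(q[:,2]<60);p=q[m];k=[1.313,21.1]
for _ in range(4): p2=p[abs(p[:,2]-np.polyval(k,p[:,0]))<5];k=np.polyfit(p2[:,0],p2[:,2],1)
print('pitch',np.degrees(np.arctan(k[0])),k,p2[:,0].min(),p2[:,2].min())
m=(dd>0)&(abs(q[:,2]-np.polyval(k,q[:,0]))<3)&(q[:,0]>-80)&(q[:,0]<-30)&(abs(q[:,1])<45);print('lat',q[m,1].min(),q[m,1].max())
save('w3',i)
```

```text
end 354 err [2.53041063 3.4370634 ] [2.69717469 3.39402477] [12.23503459 12.65007144] 76.67957971776109
near 318 err [2.61275109 3.2472422 ] [2.26866357 2.78152617] [12.46551796 11.98101333] 76.70495342721354
far 98 err [1.14389691 6.64776683] [0.5912641  6.74146509] [11.38269921  5.40757101] 76.58361905687326
40 74 [-79.05850289  -3.76619328] [-39.25317644  34.40798473] 41.528459530567254 ((-61.593711853027344, 20.669513702392578), (49.7265739440918, 16.69273567199707), 50.146148681640625)
pitch 52.71820999873222 [ 1.31355348 21.48099823] -86.83868826944096 -94.32512849422088
lat -30.146042571246884 30.205693623146374
```

```bash
python3 -m inch '[[0,1,4,0],[0,2,10,0],[0,2,17,0],[0,2,25,0],[0,2,33,0],[0,2,40,0],[0,2,44,0],[0,2,46,0]]' 0.55 45; python3 -m inch '[[0,0,0.5,0],[0,0,1,0],[0,0,2,0],[0,0,3,0],[0,0,4,0],[0,0,5,0],[0,0,5,0],[0,0,5,0]]';python3 -c "
from h import *
stat()"
```

```text
time_s: 7.78
position: [0.5279, 0.1708, 0.1432]
ee_rot: [-0.001, -0.016, 1.0, -0.0]
wrist_force: [-0.0, 0.4, -2.5]
width: 0.682
gripper_force: 85.9
time_s: 8.45
position: [0.5283, 0.1711, 0.1392]
ee_rot: [-0.0, -0.016, 1.0, -0.0]
wrist_force: [1.2, -0.7, -1.4]
width: 0.686
gripper_force: 85.9
t 8.45 p [0.5283 0.1711 0.1392] yaw -178.13 z [-0. -0. -1.] F [ 1.24 -0.73 -1.37] w 0.686 g 85.8923864364624
```

```bash
python3 -m inch '[[0,0,1,0],[-3,0,3,0],[-6,0,6,0],[-9.5,0,9,0],[-13,0,12,0],[-16.5,0,15,0],[-20,0,18.5,0],[-23,0,22,0]]' 0.6 45
python3 - <<'E'
from h import *
stat();s=bot.read_state();i,d=bot.snapshot('wrist');c=cam('wrist',s)
q,hsv,uv,dd=plate(i,d,c,s)
m=(dd>0)&(abs(q[:,1])<24)&(q[:,0]<40)&(q[:,0]>-130)&(q[:,2]>-100)&(q[:,2]<60);p=q[m];k=[.8,21.1]
for w in (25,12,6,4,4): p2=p[abs(p[:,2]-np.polyval(k,p[:,0]))<w];k=np.polyfit(p2[:,0],p2[:,2],1)
print('pitch',np.degrees(np.arctan(k[0])),k,p2[:,0].min(),p2[:,2].min(),'foot z',s['position'][2]*1000+p2[:,2].min())
E
```

```text
time_s: 9.12
position: [0.5527, 0.1714, 0.1184]
ee_rot: [0.001, -0.017, 1.0, -0.0]
wrist_force: [-0.3, -0.4, 7.1]
width: 0.683
gripper_force: 83.6
t 9.12 p [0.5527 0.1714 0.1184] yaw -178.09 z [ 0.002 -0.001 -1.   ] F [-0.32 -0.36  7.13] w 0.683 g 83.55441927909851
pitch 40.77498281165319 [ 0.86241518 22.1889556 ] -126.20669527167979 -88.92990199445612 foot z 29.490475340847325
```

```bash
python3 -m inch '[[-3,0,3,0],[-6,0,6.5,0],[-9.5,0,11,0],[-13,0,16,0],[-16,0,21,0],[-19,0,26,0],[-22,0,31,0],[-24.5,0,36,0]]' 0.6 30
python3 - <<'E'
from h import *
stat();s=bot.read_state();i,d=bot.snapshot('wrist');c=cam('wrist',s)
q,hsv,uv,dd=plate(i,d,c,s)
m=(dd>0)&(abs(q[:,1])<24)&(q[:,0]<40)&(q[:,0]>-100)&(q[:,2]>-100)&(q[:,2]<60);p=q[m];k=[.4,21.1]
for w in (25,12,6,4,4): p2=p[abs(p[:,2]-np.polyval(k,p[:,0]))<w];k=np.polyfit(p2[:,0],p2[:,2],1)
print('pitch',np.degrees(np.arctan(k[0])),k,p2[:,0].min(),p2[:,2].min(),p2[:,0].max())
E
```

```text
time_s: 9.83
position: [0.5788, 0.1726, 0.0831]
ee_rot: [0.003, -0.017, 1.0, 0.0]
wrist_force: [3.8, -1.7, 4.9]
width: 0.68
gripper_force: 80.8
t 9.83 p [0.5788 0.1726 0.0831] yaw -178.07 z [ 0.006  0.    -1.   ] F [ 3.78 -1.67  4.91] w 0.68 g 80.75461149215698
pitch 23.34388998087279 [ 0.43157644 22.72658432] -99.9966405921707 -22.127764339804965 13.554819741630121
```

```bash
python3 -m inch '[[-4,0,0,0],[-10,0,0,0],[-16,0,1,0],[-22,0,3,0],[-28,0,6,0],[-34,0,10,0],[-38,0,14,0],[-40,0,17,0]]' 0.6 30
python3 - <<'E'
from h import *
stat();s=bot.read_state();i,d=bot.snapshot('wrist');c=cam('wrist',s)
q,hsv,uv,dd=plate(i,d,c,s)
m=(dd>0)&(abs(q[:,1])<24)&(q[:,0]<40)&(q[:,0]>-100)&(q[:,2]>-100)&(q[:,2]<60);p=q[m];k=[.25,21.1]
for w in (25,12,6,4,4): p2=p[abs(p[:,2]-np.polyval(k,p[:,0]))<w];k=np.polyfit(p2[:,0],p2[:,2],1)
print('pitch',np.degrees(np.arctan(k[0])),k,p2[:,0].min(),p2[:,2].min(),p2[:,0].max())
save('w4',i);np.savez('w4',i=i,d=d)
E
```

```text
time_s: 10.55
position: [0.6162, 0.1739, 0.0632]
ee_rot: [-0.0, -0.016, 1.0, -0.0]
wrist_force: [-3.7, 0.2, 2.7]
width: 0.679
gripper_force: 79.5
t 10.55 p [0.6162 0.1739 0.0632] yaw -178.15 z [-0.001 -0.    -1.   ] F [-3.67  0.24  2.74] w 0.679 g 79.45230960845947
pitch 15.224636216048 [ 0.27215576 22.82855943] -99.94388883961912 -5.9632896400115865 13.689747955326292
```

View pics/w4.png

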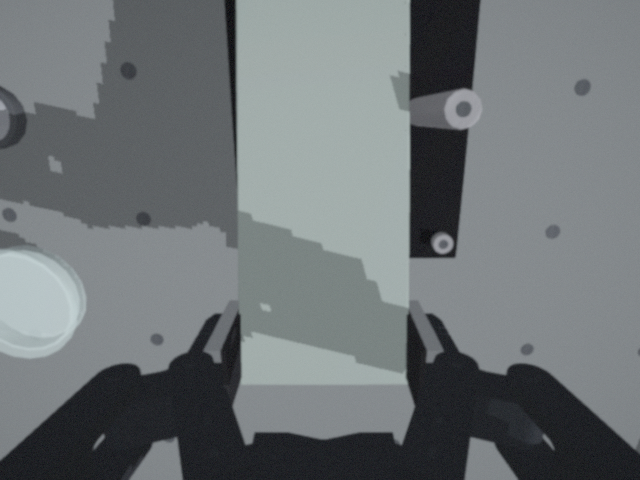

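```bash
python3 -m inch '[[-1,0,3,0],[-2,0,7,0],[-3,0,12,0],[-4,0,17,0],[-5,0,22,0],[-5.5,0,27,0],[-6,0,30,0],[-6,0,32,0]]' 0.6 30
cat > pit.py <<'E'
from h import *
stat();s=bot.read_state();i,d=bot.snapshot('wrist');c=cam('wrist',s)
q,hsv,uv,dd=plate(i,d,c,s)
m=(dd>0)&(abs(q[:,1])<24)&(q[:,0]<40)&(q[:,0]>-100)&(q[:,2]>-100)&(q[:,2]<60);p=q[m];k=[.05,21.1]
for w in (25,12,6,4,4): p2=p[abs(p[:,2]-np.polyval(k,p[:,0]))<w];k=np.polyfit(p2[:,0],p2[:,2],1)
print('pitch',np.degrees(np.arctan(k[0])),k,p2[:,0].max())
m=(dd>0)&(abs(q[:,0]+60)<25)&(abs(q[:,1])<45)&(abs(q[:,2]-np.polyval(k,q[:,0]))<3);p=q[m]
for x in (-80,-40): r=p[abs(p[:,0]-x)<4]; print('edge',x,r[:,1].min(),r[:,1].max())
E
python3 pit.py
```

```text
time_s: 11.27
position: [0.6229, 0.1743, 0.0323]
ee_rot: [0.001, -0.016, 1.0, 0.0]
wrist_force: [2.9, -0.7, 4.1]
width: 0.681
gripper_force: 79.1
t 11.27 p [0.6229 0.1743 0.0323] yaw -178.11 z [ 0.002  0.    -1.   ] F [ 2.93 -0.65  4.14] w 0.681 g 79.11383986473083
pitch 2.6862120102280254 [ 0.04691762 22.92772247] 13.070348968104941
edge -80 -29.27422006836856 44.11540588677566
edge -40 -29.08809985867339 30.977703421458735
```

```bash
python3 -m inch '[[0,0,1,0],[0,0,2,0],[0,0,3,0],[0,0,4,0],[0,0,5,0],[0,0,5.5,0],[0,0,6,0],[0,0,6,0]]'; python3 pit.py
```

```text
time_s: 11.98
position: [0.6215, 0.1741, 0.026]
ee_rot: [-0.0, -0.016, 1.0, -0.0]
wrist_force: [2.7, 0.6, 4.4]
width: 0.681
gripper_force: 79.1
t 11.98 p [0.6215 0.1741 0.026 ] yaw -178.13 z [-0.001 -0.    -1.   ] F [2.73 0.63 4.42] w 0.681 g 79.09969925880432
pitch 0.3342232202500265 [5.83336179e-03 2.28934685e+01] 12.377066461729086
edge -80 -29.507855687652356 43.8212492775608
edge -40 -29.028974930852034 30.81401860236426
```

```bash
python3 -m inch '[[0,0,0,0],[0,0,0,0],[0,0,0,0],[0,0,0,0],[0,0,0,0],[0,0,0,0],[0,0,-1,0],[0,0,-2,0]]' 1 30; python3 -m inch '[[0,0,-6,0],[0,0,-15,0],[0,0,-28,0],[0,0,-42,0],[0,0,-56,0],[0,0,-70,0],[0,0,-80,0],[0,0,-85,0]]'
python3 - <<'E'
from h import *
stat();s=bot.read_state()
i,d=bot.snapshot('wrist');k,f=bot.snapshot('scene');t,e=bot.snapshot('top');np.savez('s5',i=i,d=d,k=k,f=f,t=t,e=e)
save('s5',np.hstack([cv2.resize(i,(400,300)),cv2.resize(k[140:290,300:500],(400,300))]))
c=cam('wrist',s);vv,uu=np.mgrid[0:480,0:640]; Q=pts(c,np.c_[uu.ravel(),vv.ravel()],d).reshape(480,640,3)
m=(d>0)&(abs(Q[...,2]-.0495)<.004)&(abs(Q[...,1]-.175)<.05)&(i.min(-1)>90)&(abs(Q[...,0]-.55)<.1);q=Q[m]
print(q.mean(0),cv2.minAreaRect((q[:,:2]*1000).astype(np.float32)),q[:,0].max())
E
```

```text
time_s: 12.7
position: [0.6217, 0.1741, 0.0282]
ee_rot: [-0.0, -0.016, 1.0, -0.0]
wrist_force: [0.3, 0.0, 1.1]
width: 1.002
gripper_force: 0.0
time_s: 13.37
position: [0.6227, 0.1744, 0.1159]
ee_rot: [0.002, -0.016, 1.0, 0.001]
wrist_force: [0.2, 0.2, -0.2]
width: 0.998
gripper_force: 0.0
t 13.37 p [0.6227 0.1744 0.1159] yaw -178.12 z [ 0.003  0.001 -1.   ] F [ 0.19  0.24 -0.19] w 0.998 g 0.0
[0.55553693 0.17284621 0.04806373] ((562.42822265625, 179.74005126953125), (142.98609924316406, 73.71700286865234), 2.2630460262298584) 0.6343347855675617
```

View pics/s5.png

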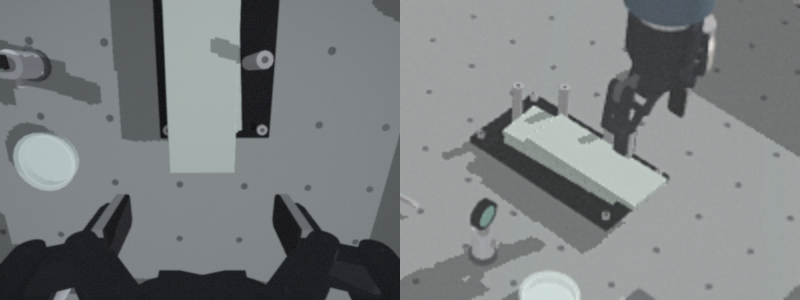

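```bash
python3 -m inch '[[-10,1,0,0],[-25,2,0,0],[-35,3,0,0],[-36,3,0,0],[-36,3,10,0],[-36,3,30,0],[-36,3,55,0],[-36,3,76,0]]' 0 30;python3 -m inch '[[0,0,5,0],[0,0,10,0],[0,0,15,0],[0,0,19,0],[0,0,20,0],[0,0,20,0],[0,0,20,0],[0,0,20,0]]'; python3 -c "
from h import *
stat()"; python3 -m inch '[[4,0,0,0],[10,0,0,0],[15,0,0,0],[20,0,0,0],[24,0,0,0],[28,0,0,0],[31,0,0,0],[34,0,0,0]]'; python3 -c "
from h import *
stat()"
```

```text
time_s: 14.18
position: [0.6561, 0.1781, 0.0348]
ee_rot: [-0.001, -0.016, 1.0, -0.0]
wrist_force: [0.9, 0.7, -0.4]
width: -0.005
gripper_force: 0.0
time_s: 14.85
position: [0.6581, 0.1785, 0.018]
ee_rot: [0.001, -0.016, 1.0, 0.0]
wrist_force: [-0.9, 0.2, -0.3]
width: 0.001
gripper_force: 0.0
t 14.85 p [0.6581 0.1785 0.018 ] yaw -178.13 z [ 0.001  0.001 -1.   ] F [-0.93  0.17 -0.35] w 0.001 g 0.0
time_s: 15.52
position: [0.6235, 0.1772, 0.0174]
ee_rot: [0.0, -0.016, 1.0, 0.0]
wrist_force: [0.8, 0.7, -0.4]
width: 0.0
gripper_force: 0.5
t 15.52 p [0.6235 0.1772 0.0174] yaw -178.12 z [ 0.  0. -1.] F [ 0.83  0.66 -0.38] w 0.0 g 0.5304024880751967
```

```bash
python3 -m inch '[[2,0,-1,0],[4,0,-2,0],[6,0,-2,0],[8,0,-2,0],[10,0,-2,0],[12,0,-2,0],[13.5,0,-2,0],[15,0,-2,0]]'
python3 - <<'E'
from h import *
stat();s=bot.read_state()
i,d=bot.snapshot('wrist');np.savez('s6',i=i,d=d); save('s6',i)
c=cam('wrist',s)
E
```

```text
time_s: 16.18
position: [0.6093, 0.1768, 0.0196]
ee_rot: [0.001, -0.016, 1.0, 0.0]
wrist_force: [4.1, -0.3, -0.4]
width: 0.005
gripper_force: 1.9
t 16.18 p [0.6093 0.1768 0.0196] yaw -178.12 z [ 0.001  0.    -1.   ] F [ 4.11 -0.25 -0.37] w 0.005 g 1.8764404457760975
```

View pics/s6.png

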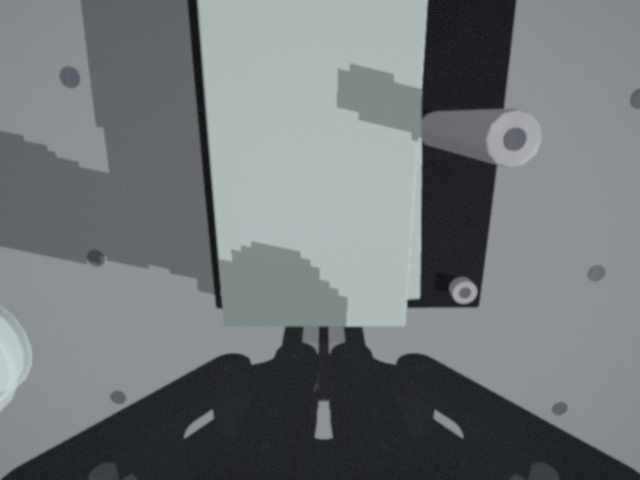

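The plate lies on top of the pile, its +x end at (315,325), and the closed fingers are pushing all the ends with 4 N. The lower plates' +y corner still sticks out at (415,290), so I'll go round for the side push.

```bash
python3 -m inch '[[-4,0,0,0],[-8,0,0,0],[-8,0,-10,-3],[-8,0,-30,-9],[-8,0,-55,-16],[-8,0,-80,-23],[-8,0,-100,-30],[-8,0,-105,-37]]' 0.5
python3 - <<'E'
from h import *
stat();go(.5034,.1126,.125,272)
D=np.load('top0.npz');c=cam('top');print('lens',onplane(c,[[316,213]],.07),'petri',onplane(c,[[316,181]],.017))
E
```

```text
time_s: 16.9
position: [0.6183, 0.1773, 0.1282]
ee_rot: [0.002, -0.336, 0.942, -0.0]
wrist_force: [0.0, -0.1, 1.0]
width: 0.501
gripper_force: 0.0
t 16.9 p [0.6183 0.1773 0.1282] yaw -140.77 z [ 0.005  0.002 -1.   ] F [ 0.04 -0.07  1.02] w 0.501 g 0.0
rows [129.9  22.5   2.6] -52.77
lens [[0.53915724 0.00364299 0.07      ]] petri [[0.63978724 0.00629577 0.017     ]]
```

```bash
python3 -m inch '[[10,2,0,-6],[28,5,0,-13],[48,9,0,-20],[70,13,0,-27],[92,17,0,-34],[112,20,0,-41],[125,22,0,-48],[130,22,0,-53]]'; python3 -m inch '[[0,0,8,0],[0,0,22,0],[0,0,40,0],[0,0,58,0],[0,0,75,0],[0,0,90,0],[0,0,100,0],[0,0,106,0]]';  python3 - <<'E'
from h import *
stat();go(.5034,.1126,.016,272)
s=bot.read_state();i,d=bot.snapshot('wrist');np.savez('s7',i=i,d=d); save('s7',i)
E
```

```text
time_s: 17.57
position: [0.4995, 0.1115, 0.1241]
ee_rot: [0.001, 0.721, -0.693, -0.001]
wrist_force: [-0.5, 0.0, 0.0]
width: 0.5
gripper_force: 0.0
time_s: 18.23
position: [0.5009, 0.1122, 0.0162]
ee_rot: [0.002, 0.718, -0.696, -0.001]
wrist_force: [-0.7, 0.1, -0.3]
width: 0.503
gripper_force: 0.0
t 18.23 p [0.5009 0.1122 0.0162] yaw -88.26 z [-0.003 -0.001 -1.   ] F [-0.74  0.15 -0.28] w 0.503 g 0.0
rows [-0.3 -2.5  0.2] -0.26
```

View pics/s7.png

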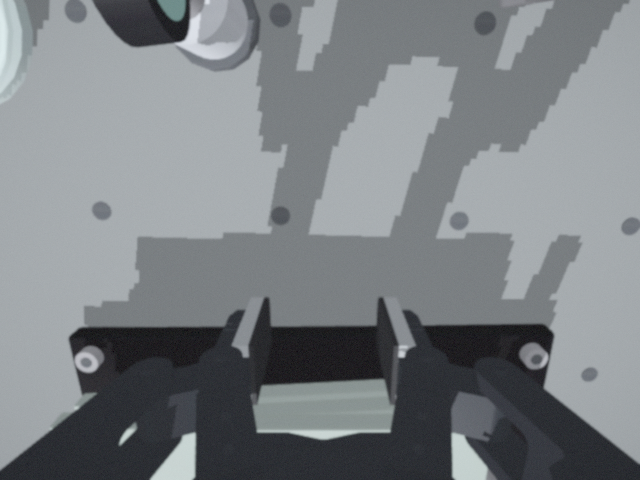

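```bash
python3 -m inch '[[-2,-1,0,0],[-4,-2,0,0],[-6,-2,0,0],[-8,-2,0,0],[-10,-2,0,0],[-12,-2,0,0],[-14,-2,0,0],[-16,-2,0,0]]'; python3 -m inch '[[-0.5,0,0,0],[-1,0,0,0],[-1.5,0,0,0],[-2,0,0,0],[-2.5,0,0,0],[-3,0,0,0],[-3.5,0,0,0],[-4,0,0,0]]'; python3 -m inch '[[-0.5,0,0,0],[-0.5,0,0,0],[-1,0,0,0],[-1,0,0,0],[-1.5,0,0,0],[-1.5,0,0,0],[-2,0,0,0],[-2,0,0,0]]'
```

```text
time_s: 18.95
position: [0.5028, 0.1279, 0.0185]
ee_rot: [0.001, 0.719, -0.695, 0.0]
wrist_force: [-0.5, -5.2, 3.3]
width: 0.502
gripper_force: 2.5
time_s: 19.62
position: [0.5024, 0.1312, 0.0184]
ee_rot: [0.001, 0.719, -0.695, 0.0]
wrist_force: [-1.6, -7.0, 4.9]
width: 0.505
gripper_force: 3.1
time_s: 20.28
position: [0.5023, 0.1331, 0.0184]
ee_rot: [0.001, 0.719, -0.696, 0.0]
wrist_force: [-1.6, -6.4, 4.1]
width: 0.501
gripper_force: 3.2
```

I've now viewed 11 pictures against the limit of 10, so I'll work from numbers only from here. The upward force needs explaining, so I'll measure the fingertip height in the free view (s7) and compare it with the present state.

Run:
```python
from h import *
stat();s=bot.read_state();i2,d2=bot.snapshot('wrist');np.savez('s8',i=i2,d=d2);c=cam('wrist',s)
D=np.load('s7.npz')
for d in (D['d'],d2):
    vv,uu=np.mgrid[0:480,0:640]; uv=np.c_[uu.ravel(),vv.ravel()];Q=pts(c,uv,d);M=rot(s['ee_rot'])
    q=(Q-s['position'])@M*1000; q=q[(d.ravel()>0)]
    for sg in (1,-1):
        f=q[(q[:,1]*sg>15)&(q[:,1]*sg<45)&(abs(q[:,0])<16)&(q[:,2]<6)&(q[:,2]>-60)]
        # pixels on fingers: tip = largest tool z with x near camera-facing side
        h=np.histogram(f[:,2],bins=np.arange(-60,8,4)); print(sg,h[0]); g=f[f[:,2]<-4]; t=f[f[:,0]>6]; print('  x range by z',[(z,r[:,0].max().round(1),r[:,1].min().round(1),r[:,1].max().round(1)) for z in (-30,-20,-14,-10,-6,-2,2) for r in [f[abs(f[:,2]-z)<2]] if len(r)])
    # plate edge: points at tool x -12.. -40, |y|<15
    f=q[(abs(q[:,1])<15)&(q[:,0]<5)&(q[:,0]>-40)&(q[:,2]>-50)&(q[:,2]<10)]
    for x in range(-40,5,2):
        r=f[abs(f[:,0]-x)<1]
        if len(r): print(x,len(r),(s['position'][2]*1000-np.percentile(r[:,2],[5,50,95])).round(1))
```

```text
t 20.28 p [0.5023 0.1331 0.0184] yaw -88.14 z [-0.001 -0.002 -1.   ] F [-1.57 -6.41  4.06] w 0.501 g 3.192518082942115
1 [2130 1362  749  502  284  610  323  345  318  301  281  251  216  113
   34    0]
  x range by z [(-30, np.float64(11.3), np.float64(21.7), np.float64(35.8)), (-20, np.float64(10.9), np.float64(21.8), np.float64(35.7)), (-14, np.float64(10.9), np.float64(22.0), np.float64(35.5)), (-10, np.float64(10.8), np.float64(21.9), np.float64(34.7)), (-6, np.float64(10.6), np.float64(22.0), np.float64(32.8)), (-2, np.float64(8.4), np.float64(22.0), np.float64(22.5))]
-1 [2397 1458  784  524  274  620  325  351  345  299  284  259  227  115
   29    0]
  x range by z [(-30, np.float64(11.0), np.float64(-34.4), np.float64(-20.4)), (-20, np.float64(10.9), np.float64(-34.3), np.float64(-20.5)), (-14, np.float64(10.8), np.float64(-34.4), np.float64(-20.2)), (-10, np.float64(10.9), np.float64(-33.4), np.float64(-20.4)), (-6, np.float64(10.7), np.float64(-30.1), np.float64(-20.3)), (-2, np.float64(8.3), np.float64(-20.8), np.float64(-20.5))]
-40 6 [11.9 11.4 11. ]
-38 152 [13.1 12.
[... 1065 characters left out ...]
(-10, np.float64(11.0), np.float64(-44.1), np.float64(-15.0)), (-6, np.float64(10.8), np.float64(-44.8), np.float64(-15.4)), (-2, np.float64(8.0), np.float64(-20.8), np.float64(-20.4))]
-36 7 [48.  47.9 47.5]
-34 126 [48.9 48.1 47.4]
-32 314 [48.9 48.2 47.4]
-30 366 [49.  48.3 47.4]
-28 376 [49.  48.3 47.4]
-26 398 [49.  48.1 47.4]
-24 376 [49.1 48.2 47.4]
-22 382 [49.  48.2 47.1]
-20 672 [49.  47.7  9.4]
-18 655 [48.9 47.8  9.4]
-16 713 [48.9 47.8  9.5]
-14 2546 [48.4 39.  10.1]
-12 1698 [47.  29.8  9.9]
-10 298 [26.1 10.1  9.2]
-8 284 [11.  10.2  9.2]
-6 290 [11.  10.1  9.2]
-4 280 [11.  10.1  9.2]
-2 300 [11.  10.1  9.1]
0 293 [11.  10.1  9.1]
2 292 [11.  10.1  9.1]
4 299 [11.1 10.1  9.2]
```

```bash
python3 -m inch '[[0,0,-1,0],[-0.5,0,-1,0],[-0.5,0,-1,0],[-1,0,-1,0],[-1,0,-1,0],[-1.5,0,-1,0],[-1.5,0,-1,0],[-1.5,0,-1,0]]'; python3 -m inch '[[-0.5,0,0,0],[-0.5,0,0,0],[-1,0,0,0],[-1,0,0,0],[-1.5,0,0,0],[-1.5,0,0,0],[-1.5,0,0,0],[-1.5,0,0,0]]'; python3 -m inch '[[-0.5,0,0,0],[-0.5,0,0,0],[-1,0,0,0],[-1,0,0,0],[-1.5,0,0,0],[-1.5,0,0,0],[-1.5,0,0,0],[-1.5,0,0,0]]'
```

```text
time_s: 21.0
position: [0.5027, 0.1353, 0.0189]
ee_rot: [0.001, 0.719, -0.696, 0.0]
wrist_force: [0.9, -5.0, -0.9]
width: 0.502
gripper_force: 2.9
time_s: 21.67
position: [0.5027, 0.136, 0.019]
ee_rot: [0.001, 0.718, -0.696, 0.001]
wrist_force: [2.6, -9.5, -0.9]
width: 0.5
gripper_force: 4.5
time_s: 22.33
position: [0.5027, 0.1372, 0.019]
ee_rot: [0.001, 0.718, -0.696, 0.001]
wrist_force: [1.7, -10.4, -0.4]
width: 0.501
gripper_force: 4.9
```

```bash
python3 -m inch '[[-0.5,0,0,0],[-0.5,0,0,0],[-1,0,0,0],[-1,0,0,0],[-1,0,0,0],[-1,0,0,0],[-1,0,0,0],[-1,0,0,0]]'; python3 -m inch '[[-0.5,0,0,0],[-0.5,0,0,0],[-1,0,0,0],[-1,0,0,0],[-1,0,0,0],[-1,0,0,0],[-1,0,0,0],[-1,0,0,0]]'
python3 - <<'E'
from h import *
stat()
for n in ('top','scene'):
    D=np.load(n+'0.npz');i,d=bot.snapshot(n);c=cam(n)
    vv,uu=np.mgrid[0:480,0:640];Q=pts(c,np.c_[uu.ravel(),vv.ravel()],d).reshape(480,640,3);j=(abs(Q[...,0]-.5)<.15)&(abs(Q[...,1]-.18)<.06)
    m=j&(Q[...,2]>.035)&(Q[...,2]<.058)&(i.min(-1)>140)
    v,u=np.nonzero(m);p=onplane(c,np.c_[u,v],.048)[:,:2]*1000
    print(n,m.sum(),cv2.minAreaRect(p.astype(np.float32)),p.min(0),p.max(0))
E
```

```text
time_s: 23.0
position: [0.5027, 0.1373, 0.019]
ee_rot: [0.002, 0.718, -0.696, 0.001]
wrist_force: [4.6, -13.2, 0.5]
width: 0.499
gripper_force: 6.7
time_s: 23.67
position: [0.5027, 0.1374, 0.019]
ee_rot: [0.003, 0.719, -0.695, 0.002]
wrist_force: [4.4, -17.6, -0.5]
width: 0.501
gripper_force: 8.5
t 23.67 p [0.5027 0.1374 0.019 ] yaw -88.13 z [-0.001 -0.006 -1.   ] F [  4.43 -17.64  -0.49] w 0.501 g 8.49834082648158
top 276 ((460.553955078125, 177.3370361328125), (49.20403289794922, 57.246253967285156), 2.6388630867004395) [434.78533339 147.82827643] [484.80675235 206.56769665]
scene 591 ((535.827392578125, 169.61541748046875), (144.31509399414062, 91.24348449707031), 16.191547393798828) [467.26816849 116.62801951] [608.12659476 218.26426486]
```

```bash
python3 -m inch '[[2,0,0,0],[6,0,0,0],[12,0,0,0],[16,0,0,0],[16,0,-15,0],[16,0,-40,4],[16,0,-70,10],[16,0,-105,17]]' 0; python3 -c "
from h import *
stat();go(.630,.1828,.125,182)"
```

```text
time_s: 24.43
position: [0.5021, 0.1249, 0.1243]
ee_rot: [-0.001, -0.606, 0.796, 0.001]
wrist_force: [1.1, 1.5, -0.7]
width: -0.001
gripper_force: 0.0
t 24.43 p [0.5021 0.1249 0.1243] yaw -105.41 z [-0.003 -0.    -1.   ] F [ 1.07  1.46 -0.67] w -0.001 g 0.0
rows [ -89.8 -107.9   -1.1] 72.59
```

```bash
python3 -m inch '[[-8,-10,0,7],[-20,-25,0,14],[-35,-43,0,21],[-52,-62,0,28],[-67,-80,0,35],[-80,-95,0,42],[-88,-105,0,49],[-90,-108,0,56]]'; python3 -c "
from h import *
stat();go(.630,.1828,.019,182)"
```

```text
time_s: 25.1
position: [0.6323, 0.1848, 0.1231]
ee_rot: [-0.0, -0.161, 0.987, 0.0]
wrist_force: [-0.2, -0.3, 0.3]
width: 0.0
gripper_force: 0.0
t 25.1 p [0.6323 0.1848 0.1231] yaw -161.45 z [-0.001  0.    -1.   ] F [-0.2  -0.34  0.35] w 0.0 g 0.0
rows [  2.8  -1.3 104.1] 16.55
```

```bash
python3 -m inch '[[0,0,8,6],[0,-1,22,12],[0,-1,40,16],[0,-1,58,16.5],[0,-1,75,16.5],[0,-1,90,16.5],[0,-1,100,16.5],[0,-1,104,16.5]]'; python3 -m inch '[[2,0,0,0],[5,0,0,0],[8,0,0,0],[11,0,0,0],[14,0,0,0],[17,0,0,0],[19,0,0,0],[20,0,0,0]]';  python3 -m inch '[[1,0,0,0],[2,0,0,0],[3,0,0,0],[4,0,0,0],[5,0,0,0],[5,0,0,0],[5,0,0,0],[5,0,0,0]]'; python3 -c "
from h import *
stat()"
```

```text
time_s: 25.77
position: [0.6303, 0.1826, 0.0183]
ee_rot: [-0.001, -0.021, 1.0, -0.0]
wrist_force: [-0.2, 0.4, -0.3]
width: 0.003
gripper_force: 0.0
time_s: 26.43
position: [0.611, 0.182, 0.0205]
ee_rot: [0.0, -0.021, 1.0, 0.0]
wrist_force: [-0.3, -0.6, 0.4]
width: 0.0
gripper_force: 0.0
time_s: 27.1
position: [0.6066, 0.1819, 0.0204]
ee_rot: [0.0, -0.021, 1.0, 0.0]
wrist_force: [3.5, 0.3, -0.8]
width: 0.003
gripper_force: 1.6
t 27.1 p [0.6066 0.1819 0.0204] yaw -177.63 z [ 0.001  0.    -1.   ] F [ 3.49  0.31 -0.79] w 0.003 g 1.5763660613447428
```

```bash
python3 -m inch '[[0.5,0,0,0],[1,0,0,0],[1.5,0,0,0],[2,0,0,0],[2.5,0,0,0],[3,0,0,0],[3,0,0,0],[3,0,0,0]]'; python3 -m inch '[[0.5,0,0,0],[0.5,0,0,0],[1,0,0,0],[1,0,0,0],[1.5,0,0,0],[1.5,0,0,0],[1.5,0,0,0],[1.5,0,0,0]]'; python3 -m inch '[[0.5,0,0,0],[0.5,0,0,0],[1,0,0,0],[1,0,0,0],[1.5,0,0,0],[1.5,0,0,0],[1.5,0,0,0],[1.5,0,0,0]]'
```

```text
time_s: 27.77
position: [0.6041, 0.1818, 0.0205]
ee_rot: [0.001, -0.021, 1.0, 0.0]
wrist_force: [6.3, 0.1, -2.3]
width: 0.001
gripper_force: 2.8
time_s: 28.43
position: [0.6026, 0.1817, 0.0205]
ee_rot: [0.001, -0.021, 1.0, 0.0]
wrist_force: [5.2, 0.3, -1.7]
width: -0.001
gripper_force: 2.8
time_s: 29.1
position: [0.6024, 0.1819, 0.0209]
ee_rot: [0.002, -0.021, 1.0, 0.0]
wrist_force: [8.2, -0.4, -2.8]
width: -0.003
gripper_force: 4.3
```

```bash
python3 -m inch '[[0.5,0,0,0],[0.5,0,0,0],[1,0,0,0],[1,0,0,0],[1,0,0,0],[1,0,0,0],[1,0,0,0],[1,0,0,0]]'; python3 -m inch '[[0.5,0,0,0],[0.5,0,0,0],[1,0,0,0],[1,0,0,0],[1,0,0,0],[1,0,0,0],[1,0,0,0],[1,0,0,0]]'
python3 - <<'E'
from h import *
stat();s=bot.read_state();i,d=bot.snapshot('wrist');np.savez('s9',i=i,d=d);c=cam('wrist',s)
vv,uu=np.mgrid[0:480,0:640];Q=pts(c,np.c_[uu.ravel(),vv.ravel()],d).reshape(480,640,3)
g=cv2.cvtColor(i,cv2.COLOR_RGB2HSV)[...,2]
q=(Q-s['position'])@rot(s['ee_rot'])*1000  # tool frame
h=Q[...,2]*1000
def edges(zl,zh,xs):
    for x in xs:
        m=(d>0)&(abs(q[...,0]-x)<3)&(h>zl)&(h<zh)&(abs(q[...,1])<60); 
        if m.sum()>3: print(zl,x,q[m][:,1].min().round(2),q[m][:,1].max().round(2))
edges(46,54,(15,25,35,45,55,65,75,85,95)); 
for zl,zh in((46,54),(36,44),(27,35)): 
    m=(d>0)&(h>zl)&(h<zh)&(q[...,0]>5)&(q[...,0]<30)&(abs(q[...,1])<45)
    print('end',zl,m.sum(),q[m].min(0).round(1),q[m].max(0).round(1))
m=(d>0)&(h>70)&(h<82)&(q[...,0]>40)&(q[...,0]<180)&(abs(q[...,1])<60)
n,l,st,ce=cv2.connectedComponentsWithStats(m.astype(np.uint8))
for k in range(1,n):
    if st[k,4]>30: print('post',st[k,4],(q[l==k].min(0)+q[l==k].max(0)).round(1)/2,np.ptp(q[l==k],0).round(1))
E
```

```text
time_s: 29.77
position: [0.6024, 0.182, 0.0214]
ee_rot: [0.003, -0.021, 1.0, 0.001]
wrist_force: [10.5, -0.7, -3.8]
width: 0.002
gripper_force: 5.4
time_s: 30.43
position: [0.6024, 0.1821, 0.0218]
ee_rot: [0.004, -0.021, 1.0, 0.001]
wrist_force: [12.4, -0.4, -3.0]
width: 0.002
gripper_force: 6.6
t 30.43 p [0.6024 0.1821 0.0218] yaw -177.58 z [ 0.008  0.002 -1.   ] F [12.4  -0.45 -3.  ] w 0.002 g 6.552922027185559
46 15 -29.36 30.66
46 25 -29.3 30.99
46 35 -29.21 30.81
46 45 -29.27 30.94
46 55 -29.07 30.66
46 65 -29.36 32.88
46 75 -29.2 37.96
46 85 -29.28 31.01
46 95 -29.01 31.09
end 46 9971 [  6.9 -29.4 -32.3] [ 30.   31.  -24.3]
end 36 127 [  6.8 -12.6 -22.3] [  8.4  14.5 -19.1]Traceback (most recent call last):
  File "<stdin>", line 14, in <module>
    return umr_minimum(a, axis, None, out, keepdims, initial, where)
ValueError: zero-size array to reduction operation minimum which has no identity
```

```bash
python3 -m inch '[[-4,0,0,0],[-8,0,0,0],[-12,0,0,0],[-12,0,-10,-4],[-12,0,-30,-11],[-12,0,-55,-18],[-12,0,-80,-25],[-12,0,-105,-32]]' 0.5; python3 -c "
from h import *
stat();go(.5027,.118,.125,271.9)"
```

```text
time_s: 31.15
position: [0.6094, 0.1816, 0.1257]
ee_rot: [-0.001, -0.298, 0.954, -0.0]
wrist_force: [0.7, 0.6, 0.0]
width: 0.499
gripper_force: 0.0
t 31.15 p [0.6094 0.1816 0.1257] yaw -145.29 z [-0.003 -0.001 -1.   ] F [0.69 0.58 0.02] w 0.499 g 0.0
rows [123.9   8.5   1.1] -57.19
```

```bash
python3 -m inch '[[8,1,0,-7],[22,2,0,-14],[42,3,0,-21],[64,4,0,-28],[88,6,0,-35],[108,8,0,-42],[120,8,0,-49],[124,8,0,-56]]'; python3 -c "
from h import *
stat();go(.5027,.118,.019,271.9)"
```

```text
time_s: 31.82
position: [0.5011, 0.1174, 0.1252]
ee_rot: [0.001, 0.711, -0.703, -0.001]
wrist_force: [0.4, -0.3, 0.7]
width: 0.5
gripper_force: 0.0
t 31.82 p [0.5011 0.1174 0.1252] yaw -89.3 z [-0.002 -0.    -1.   ] F [ 0.41 -0.28  0.73] w 0.5 g 0.0
rows [ -0.6  -1.9 106.2] -1.2
```

```bash
python3 -m inch '[[0,-1,8,-1.2],[0,-2,22,-1.2],[0,-2,40,-1.2],[0,-2,58,-1.2],[0,-2,75,-1.2],[0,-2,90,-1.2],[0,-2,100,-1.2],[0,-2,106,-1.2]]'; python3 -m inch '[[-2,0,0,0],[-5,0,0,0],[-8,0,0,0],[-11,0,0,0],[-13,0,0,0],[-15,0,0,0],[-16.5,0,0,0],[-18,0,0,0]]'; python3 -m inch '[[-0.5,0,0,0],[-0.5,0,0,0],[-1,0,0,0],[-1,0,0,0],[-1.5,0,0,0],[-1.5,0,0,0],[-1.5,0,0,0],[-1.5,0,0,0]]'
```

```text
time_s: 32.48
position: [0.5046, 0.1182, 0.0173]
ee_rot: [0.002, 0.716, -0.698, -0.001]
wrist_force: [-0.1, 0.5, -0.2]
width: 0.499
gripper_force: 0.0
time_s: 33.15
position: [0.505, 0.1368, 0.0194]
ee_rot: [-0.0, 0.717, -0.697, 0.0]
wrist_force: [0.3, 0.5, 0.2]
width: 0.501
gripper_force: 0.0
time_s: 33.82
position: [0.5049, 0.1371, 0.0194]
ee_rot: [0.001, 0.717, -0.697, 0.0]
wrist_force: [1.9, -5.0, 2.3]
width: 0.501
gripper_force: 2.8
```

```bash
python3 -m inch '[[-0.5,0,0,0],[-0.5,0,0,0],[-1,0,-0.5,0],[-1,0,-0.5,0],[-1.5,0,-0.5,0],[-1.5,0,-0.5,0],[-1.5,0,-0.5,0],[-1.5,0,-0.5,0]]'; python3 -m inch '[[1,0,0,0],[3,0,0,0],[8,0,0,0],[14,0,0,0],[20,0,0,0],[20,0,-20,0],[20,0,-45,0],[20,0,-80,0]]';  python3 -m inch '[[2,0,-30,0],[6,0,-60,0],[12,0,-90,0],[22,0,-120,0],[36,0,-140,0],[54,0,-150,0],[74,0,-155,0],[90,0,-155,0]]'; python3 -m inch '[[0,0,0,0],[0,0,0,0],[0,0,0,0],[0,0,0,0],[0,0,0,0],[0,0,0,0],[0,0,0,0],[0,0,0,0]]'
python3 - <<'E'
from h import *
stat();s=bot.read_state()
for n in ('wrist','top'):
    i,d=bot.snapshot(n);np.savez('f'+n,i=i,d=d);c=cam(n,s)
    vv,uu=np.mgrid[0:480,0:640];Q=pts(c,np.c_[uu.ravel(),vv.ravel()],d).reshape(480,640,3)*1000
    j=(d>0)&(abs(Q[...,0]-505)<130)&(abs(Q[...,1]-180)<62)
    P=[];m=j&(Q[...,2]>66)&(Q[...,2]<84)
    k,l,st,ce=cv2.connectedComponentsWithStats(m.astype(np.uint8))
    for a in range(1,k):
        if st[a,4]>12: p=onplane(c,np.argwhere(l==a)[:,::-1],.075)*1000; r=(p.min(0)+p.max(0))/2; P.append(r); print(n,'post',st[a,4],r.round(1),np.ptp(p,axis=0).round(1))
    m=(j&(Q[...,2]>42)&(Q[...,2]<56)&(i.min(-1)>70)).astype(np.uint8)
    m=cv2.morphologyEx(m,cv2.MORPH_CLOSE,np.ones((3,3)));m=cv2.morphologyEx(m,cv2.MORPH_OPEN,np.ones((5,5)))
    v,u=np.nonzero(m);p=onplane(c,np.c_[u,v],.048)[:,:2]*1000;print(n,'loose',cv2.minAreaRect(p.astype(np.float32)))
    m=(j&(i.min(-1)>110)&(Q[...,2]>20)&(Q[...,2]<56)&(i.max(-1).astype(int)-i.min(-1)<60)).astype(np.uint8); m=cv2.morphologyEx(m,cv2.MORPH_OPEN,np.ones((5,5)))
    v,u=np.nonzero(m);p=onplane(c,np.c_[u,v],.048)[:,:2]*1000;print(n,'all white',cv2.minAreaRect(p.astype(np.float32)))
E
```

```text
time_s: 34.48
position: [0.5047, 0.1373, 0.0194]
ee_rot: [0.002, 0.717, -0.697, 0.001]
wrist_force: [2.9, -10.1, -1.2]
width: 0.499
gripper_force: 5.1
time_s: 35.15
position: [0.5036, 0.1185, 0.0986]
ee_rot: [0.002, 0.716, -0.698, -0.001]
wrist_force: [1.0, 0.2, -0.2]
width: 0.5
gripper_force: 0.0
time_s: 35.82
position: [0.5084, 0.0284, 0.2565]
ee_rot: [-0.002, 0.717, -0.697, 0.001]
wrist_force: [0.9, -0.5, -0.7]
width: 0.5
gripper_force: 0.0
time_s: 36.48
position: [0.5079, 0.0298, 0.2547]
ee_rot: [0.0, 0.717, -0.697, -0.0]
wrist_force: [0.4, -0.0, -0.0]
width: 0.5
gripper_force: 0.0
t 36.48 p [0.5079 0.0298 0.2547] yaw -88.4 z [-0. -0. -1.] F [ 0.42 -0.   -0.02] w 0.5 g 0.0
wrist post 177 [533.9 213.4  75. ] [11.9 19.2  0. ]
wrist post 165 [465.1 210.8  75. ] [11.5 18.   0. ]
wrist loose ((503.09765625, 181.11483764648438), (119.88441467285156, 70.10304260253906), 1.5452080965042114)
wrist all white ((503.3180847167969, 174.67706298828125), (119.88452911376953, 70.5660629272461), 1.6238298416137695)
top loose ((470.326171875, 160.06983947753906), (74.42584991455078, 27.349781036376953), 2.360957384109497)
top all white ((471.7091064453125, 160.10861206054688), (66.18603515625, 21.853872299194336), 2.370082378387451)
```

```bash
python3 -m inch '[[15,0,0,0],[40,0,0,0],[70,0,0,0],[100,0,0,0],[130,0,0,0],[160,0,0,0],[180,0,0,0],[190,0,0,0]]'
python3 - <<'E'
from h import *
s0=bot.read_state();s0['position']=[.5079,.0298,.2547]
stat();s=bot.read_state()
a=np.radians(2.0);E=np.array([[np.cos(a),np.sin(a)],[-np.sin(a),np.cos(a)]])
for n in ('wrist','top','scene'):
    if n=='wrist': D=np.load('fwrist.npz');i,d=D['i'],D['d'];c=cam(n,s0)
    else: i,d=bot.snapshot(n);c=cam(n)
    np.savez('g'+n,i=i,d=d)
    vv,uu=np.mgrid[0:480,0:640];Q=pts(c,np.c_[uu.ravel(),vv.ravel()],d).reshape(480,640,3)*1000
    j=(d>0)&(abs(Q[...,0]-505)<130)&(abs(Q[...,1]-180)<62)
    m=j&(Q[...,2]>62)&(Q[...,2]<84)&(i.min(-1)>60)
    k,l,st,ce=cv2.connectedComponentsWithStats(m.astype(np.uint8))
    for b in range(1,k):
        if st[b,4]>6: p=Q[l==b]; p=p[p[:,2]>70]; print(n,'post',len(p),p.mean(0).round(1))
    m=(j&(Q[...,2]>41)&(Q[...,2]<55)&(i.min(-1)>70)).astype(np.uint8)
    v,u=np.nonzero(m);p=Q[m>0];
    if n!='wrist':
        m=cv2.morphologyEx(m,cv2.MORPH_CLOSE,np.ones((7,7)));m=cv2.morphologyEx(m,cv2.MORPH_OPEN,np.ones((7,7)));v,u=np.nonzero(m);p=onplane(c,np.c_[u,v],.048)[:,:2]*1000
        print(n,'loose',cv2.minAreaRect(p.astype(np.float32)))
    # layers on side/end faces, jig-aligned
    J=(Q[...,:2]-[511,178.7])@E.T
    for zl in (25,33,41):
        f=j&(Q[...,2]>zl+1)&(Q[...,2]<zl+6)&(i.min(-1)>60)
        for x0,x1 in ((-70,-30),(-30,10),(10,50),(50,75)):
            r=J[f&(J[...,0]>x0)&(J[...,0]<x1)&(J[...,1]<-20)&(J[...,1]>-45)]
            if len(r)>8: print(n,'side z',zl,x0,len(r),np.median(r[:,1]).round(2),end='; ')
        r=J[f&(J[...,0]>65)&(J[...,0]<100)&(abs(J[...,1])<25)]
        if len(r)>8: print(n,'END z',zl,len(r),np.median(r[:,0]).round(2),end='')
        print()
E
```

```text
time_s: 37.25
position: [0.5129, -0.1626, 0.2546]
ee_rot: [0.0, 0.716, -0.698, -0.0]
wrist_force: [0.6, 0.4, 0.0]
width: 0.506
gripper_force: 0.0
t 37.25 p [ 0.5129 -0.1626  0.2546] yaw -88.56 z [-0. -0. -1.] F [0.64 0.37 0.01] w 0.506 g 0.0
wrist post 146 [534.6 215.2  74.4]
wrist post 135 [465.2 212.6  74.5]
wrist side z 25 -70 69 -29.58; wrist side z 25 -30 82 -29.5; wrist side z 25 10 80 -29.43; 
wrist side z 33 -70 77 -29.41; wrist side z 33 -30 99 -29.57; wrist side z 33 10 88 -29.64; 
wrist side z 41 -70 94 -29.25; wrist side z 41 -30 111 -29.48; wrist side z 41 10 103 -29.43; 
top post 14 [534.9 215.7  75.2]
top post 17 [464.4 212.8  75.2]
top post 17 [424.  174.3  74.6]
top loose ((510.4288330078125, 178.22959899902344), (161.19696044921875, 60.33380126953125), 2.3679516315460205)


top side z 41 -70 18 -29.25; top side z 41 -30 23 -27.9; top side z 41 10 19 -27.47; top side z 41 50 11 -24.28; top END z 41 33 72.14
scene post 27 [426.6 173.5  74.5]
scene post 21 [466.5 211.9  74.4]
scene post 22 [536.8 214.8  74.1]
scene loose ((509.80902099609375, 179.5107879638672), (176.6483612060547, 79.02301025390625), 0.7174387574195862)
scene side z 25 -70 20 -30.22; scene side z 25 -30 20 -30.04; scene side z 25 10 20 -29.72; scene side z 25 50 19 -29.76; scene END z 25 19 80.57
scene side z 33 -70 19 -31.06; scene side z 33 -30 24 -30.43; scene side z 33 10 24 -30.29; scene side z 33 50 9 -29.62; scene END z 33 19 80.74
scene side z 41 -70 27 -29.87; scene side z 41 -30 28 -29.7; scene side z 41 10 34 -29.07; scene side z 41 50 25 -29.06; scene END z 41 51 76.92
```

All three layers read flush on the side and end faces. The loose plate's centre is within 1 mm of home relative to the posts, so I'm handing the job in.

```bash
python3 -c "
from station import bot
print(bot.sign_off())"
```

```text
the job is handed in; nothing more can be done
None
```

I laid the bin plate on top of the pile, squared all three plates against the posts and handed the job in at about 37 s; they measure flush within about 1 mm, and final pushes peaked near 18 N, but I viewed 11 pictures against the limit of 10.

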